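# Slide a used sample cell through the splash flap into the wash basket

### The arm

A 7-joint arm with a two-finger parallel gripper is mounted at the origin on the work surface. World frame = base frame: x ahead of the robot, y to its left, z up, the work surface at z = 0. Lengths are in m, angles in rad, forces in N, time in s.
With the tool pointing down it reaches from about 0.425 to 0.875 m from the base axis. Payload 4.7 kg.
Tool frame: the origin (TCP) lies on the centre line of the jaws, within the pads' length; the fingertips stand 8 mm ahead of it and the grasp point (between the pads) lies 11 mm behind it; z points along the fingers, y is the direction in which the jaws open and shut (so a half turn about z gives the same grasp; the last joint's range is limited). The gripper opens to 87 mm and grips with 3 to 60 N. Pads are 19 mm wide; open, the fingers measure 117 mm over their backs; the gripper's body (75 mm by 190 mm) begins 51 mm behind the grasp point.
Start: joints at [-1.116, 0.321, -0.07, 1.45, 0.023, 1.371, -0.057], TCP at [0.277, 0.588, 0.231] pointing down, gripper open.
Joint ranges: [-2.86, 2.86], [-0.3, 2.09], [-1.38, 1.24], [0.06, 2.45], [-1.56, 4.7], [0.09, 2.05], [-2.69, 2.69]. Speed limits (rad/s): [2.57, 2.57, 3.14, 3.14, 3.14, 3.14, 3.14].

### API

Orientations are given as a rotation vector (axis times angle).
In Python, from bench import ctrl, cams, workorder gives the robot as it stands. The module is installed in compiled form; this text tells all that it offers.
- The arm moves only by the tool carry_out, never from a script. Its argument "rows" is a list of rows, each an object with "offset": the shift along the tool's x, y, z in m, a list of three; "rot": the turn, a rotation vector about the tool's x, y, z in degrees, a list of three; "gripper": the opening, from 0 (shut) to 1 (fully open). In form: [{"offset": [dx, dy, dz], "rot": [rx, ry, rz], "gripper": gripper}, ...]. A call has 1 to 10 rows; each row shifts and turns the commanded pose from where the row before left it, along the tool's axes as they then stand; what a row does not reach is not made up. A row lasts 1/8 s, in which the tool goes at most 62.5 mm and 10.7 degrees, less where a joint would pass 70% of its speed; a pose out of reach is approached as far as the arm can. A call is refused whole if a number of a shift passes 0.0625 or a number of a turn 10.7, either way. A call with a gripper value outside its range is refused whole. The fingers move at their own pace and stop on an object; "grip_force" is the grip in N (left out, the last holds). Time passes only in rows, so rows that do not move let the fingers close. It gives the time, the measured TCP pose, the force and the opening at its end, in the units of the state.
- ctrl.get_state(): the state, without advancing time (a new reading comes with each control period).
- cams.get_image(name): name is "scene" or "top" or "wrist"; returns a dict with "img" (480x640x3 uint8, red, green, blue), "vfov" (degrees; the focal length in pixels is half the picture's height over the tangent of half this angle, whatever the lens; pixels are square), "cx", "cy" (the principal point, pixels), "k1" (the pictures are not rectified: a ray, as slopes to the right and down, at radius r is drawn at 1 + k1 r^2 times it, then the intrinsics apply), "R" (3x3) and "t" (3): a world point X has camera coordinates R X + t. Camera axes: x right, y down, z forward; pixel columns grow to the right and rows downward; lengths in m; the calibration is good to about 2 mm. A picture is of the moment at which its call begins. There is no depth.
- workorder.close_job(): hands the job in, once; it reports no verdict.
The state is a dict: "time": time; "joint_positions": joint angles; "qd": joint speeds; "joint_torque": joint torques, N m; "position": TCP position; "tool_rot": TCP orientation; "ft_force": force on the tool from outside, world axes, zero at the start; "torque": the same for the moment, N m; "grip_width": opening from 0.0 (shut) to 1.0 (fully open).
Only numpy, scipy, OpenCV 4.12 (cv2) and the standard library are available. Lean on these libraries where they do the work, as an engineer would, in place of code of your own. Each camera call takes 0.05 s, during which the arm holds its last target.

### The job

Send the used sample cell, the square block with the round brass-rimmed window, off to be washed: with your fingertips push it along the white shelf, in under the hanging flap and over the edge of the chute behind it, so that it slides down into the wash basket. Then take your fingers back out so that the flap hangs shut again. Only push the cell: never pick it up, lift it or tip it over on the shelf, and leave the blank block and the other small parts on the shelf where they stand.

Things in the scene. Friction and masses are not known exactly. Their poses are not given: they have to be found in the camera images.
- station: The return station, fixed: white shelf on pillars, upright splash screen with a hanging flap across it, steel chute and open wash basket behind. Origin: on the table below the middle of the flap's hinge rod. +x points through the opening to the basket, away from the robot; y along the screen; z up. Along x: shelf -200 to +36 mm, chute to +150, basket +82 to +245 (320 mm wide, rim 52 mm high).
- shelf_mid (a point): Point on the shelf's top right below the middle of the flap (station x = 0, y = 0), 70 mm above the table; axes as the station's. The shelf is 430 mm wide (y), flat and slippery (friction about 0.25), 200 mm deep before the flap and 36 mm beyond it.
- rod_mid (a point): Middle of the flap's hinge rod (6 mm thick), 66 mm above the shelf; axes as the station's. The opening is 300 mm wide (y -150 to +150 mm) and 62 mm high; the white screen around it is 6 mm thick, its top 80 mm above the shelf. Upright fingers cannot go in under the rod with the hand above; fingers leaning 30 to 45 degrees, tips ahead, reach in some 20 mm.
- edge_mid (a point): Middle of the shelf's far edge, 36 mm beyond the flap; axes as the station's. Here a smooth steel chute, as wide as the opening, with 30 mm side cheeks, goes down at 40 degrees, 46 mm on flattens to 19, and ends on the floor of the wash basket (8 mm above the table). A block whose middle has been pushed past this edge tips and slides down by itself.
- flap (a joint): Angle of the hanging flap (rad): 0 = hanging shut, grows as its lower edge swings away from the robot and up over the chute, at most 1.35; it cannot swing towards the robot. Plain aluminium plate 294 mm wide, 1.5 mm thick, about 55 g, on a free hinge; its lower edge is 63 mm from the hinge and hangs 3 mm above the shelf; smooth. It falls shut by its own weight when nothing holds it up.
- cell_mid (a point): The used sample cell, loose: square aluminium block 52 x 52 mm, 24 mm high, with a bevelled round brass rim (35 mm across, 3 mm high) and a glass window on top; 0.14 to 0.28 kg. The point is the middle of the block, 12 mm above its underside; x, y square to its sides, z up. Starts with its middle 65 to 105 mm before the flap, about 85 mm left or right of the shelf's middle, turned up to 0.4 rad.
- blank_mid (a point): The blank, loose: the same square aluminium block, 52 x 52 x 24 mm, with a plain top without rim or window. It starts on the other half of the shelf and stays there. The point is the middle of the block, 12 mm above its underside.
- collar_low: Small brass ring, 28 mm across and 14 mm high, standing on the shelf between the cell and the blank. To be left alone. Origin: centre of its underside.
- collar_left: Brass collar, 26 mm across and 22 mm high, on the shelf towards its left (+y) end. To be left alone. Origin: centre of its underside.
- standoff: Small turned steel foot, 30 mm across and 24 mm high, on the shelf towards its right (-y) end. To be left alone. Origin: centre of its underside.
Things that resemble listed ones, but are neither listed nor needed, are in the scene too. What is shaped like the part that bears cell_mid but red is not meant.

How it is judged:
On the way, in this order (a step that is already met when the one before it is completed fails the run):
1. the cell, still on the shelf, is in under the opened flap (value of joint flap above 0.35 rad and x of cell_mid in the frame of station between -0.03 and 0.045 m and height (world z) of cell_mid above 0.07 m), for 0.1 s.
2. the cell is down in the wash basket (x of cell_mid in the frame of station between 0.105 and 0.245 m and height (world z) of cell_mid below 0.05 m), for 0.2 s.
At the end, for the whole second after the job is handed in: The cell lies in the wash basket (its middle between 105 and 245 mm beyond the flap, inside the basket's width and less than 50 mm above the table), the flap hangs shut within 0.06 rad and is at rest, and the blank, the two brass rings and the steel foot are within 20 mm of where they stood (all of step 2 and y of cell_mid in the frame of station between -0.16 and 0.16 m and distance of cell_mid from where it was at the start of the episode above 0.1 m and value of joint flap below 0.06 rad and velocity of joint flap below 0.2 rad/s and distance of each of blank_mid, collar_low, collar_left, standoff from where it was at the start of the episode below 0.02 m); the robot touches nothing.
It fails at once if the cell is lifted (its middle more than about 18 mm above where it starts) (height (world z) of cell_mid above 0.1 m).
It fails at once if the cell is tipped over on the shelf (angle between cell_mid's own z axis and vertical above 0.5 rad and x of cell_mid in the frame of station below 0.02 m).
It fails at once if the blank or another small part on the shelf is pushed away (distance of any of blank_mid, collar_low, collar_left, standoff from where it was at the start of the episode above 0.03 m).
It also fails if it takes over 45 s, if anything falls off the work surface, if the arm or the gripper's body presses on something with over 40 N, if the wrist force passes 120 N, or if a joint passes its speed limit or range.

## Working session

There is one attempt and no reset: what is moved stays moved. The work goes in short steps, Python scripts to look and compute and a tool call to move; the robot and the scene stay as the last step left them, time stands still between calls to the robot, and variables do not carry over. Pictures are saved under pics/ and viewed, and the job is handed in when it is done.

Besides the shell and the picture viewer there is one more tool, called after "Call:" as name([rows], argument=value, ...), one row to a line, values as JSON. carry_out: Moves the arm, as the interface text tells. Its arguments: {"type":"object","properties":{"rows":{"type":"array"},"grip_force":{"type":"number"}},"required":["rows"]}

```bash
mkdir -p pics; ls
python3 - <<'E'
from bench import ctrl,cams,workorder
import cv2
s=ctrl.get_state();print(s)
for n in ["scene","top","wrist"]:
    d=cams.get_image(n);cv2.imwrite(f"pics/{n}0.png",d["img"][:,:,::-1])
    print(n,{k:v for k,v in d.items() if k!="img"})
E
```

```text
pics
{'time': 0.0, 'joint_positions': array([-1.1159214 ,  0.32182857, -0.07008524,  1.45166297,  0.02261935,
        1.37077113, -0.05690978]), 'qd': array([ 0.00046876, -0.00097569,  0.00027065,  0.00247396,  0.00117702,
        0.00177855,  0.00018455]), 'joint_torque': array([ 4.83951280e-04, -4.91290462e+01, -4.03188486e-01, -3.12530494e+01,
       -6.38201111e-02,  4.35544678e-02,  1.87063738e-04]), 'position': array([0.27714247, 0.58737604, 0.22946392]), 'tool_rot': array([-6.86672772e-01, -3.06532231e+00,  2.92009002e-03]), 'ft_force': array([ 0.05454214, -0.06521658, -0.11986883]), 'torque': array([-0.06051689,  0.00572037, -0.00753501]), 'grip_width': 1.0037101719110086}
scene {'vfov': 48.38731415422273, 'cx': 314.16459264093976, 'cy': 245.7346492623945, 'k1': -0.059202537853389914, 'R': array([[-0.7120819 ,  0.70199259,  0.01207363],
       [ 0.45812155,  0.47759969, -0.74968205],
       [-0.53203761, -0.52830383, -0.66168803]]), 't': array([ 0.39121742, -0.19407048,  1.11858246])}
top {'vfov': 45.91085038624, 'cx': 315.1896243393373, 'cy': 236.41611134400148, 'k1': -0.04732729765879068, 'R': array([[-1.72450700e-04, -9.99933279e-01,  1.15502158e-02],
       [-9.93138420e-01, -1.17947989e-03, -1.16938820e-01],
       [ 1.16944641e-01, -1.14911293e-02, -9.93071954e-01]]), 't': array([-0.0059229 ,  0.61757132,  0.90773578])}
wrist {'vfov': 67.25870849964356, 'cx': 318.9401354347453, 'cy': 239.03161271415584, 'k1': -0.032090574355334224, 'R': array([[ 0.42685211,  0.90432067, -0.00118714],
       [ 0.87028478, -0.41042922,  0.27230914],
       [ 0.24576754, -0.11726888, -0.96220909]]), 't': array([-0.64952611, -0.03302836,  0.39008225])}
```

View pics/scene0.png

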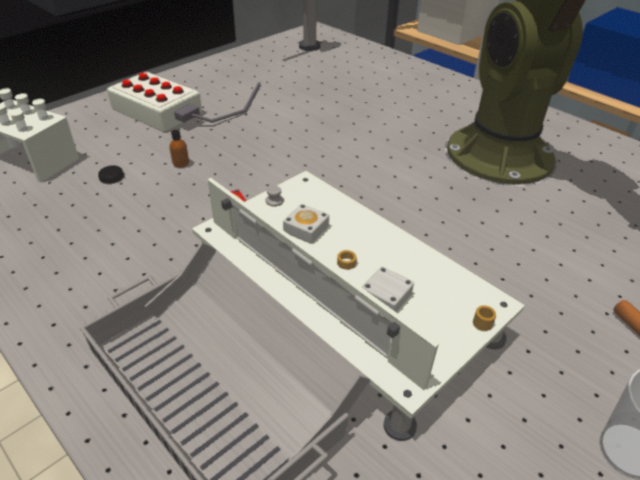

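View pics/top0.png

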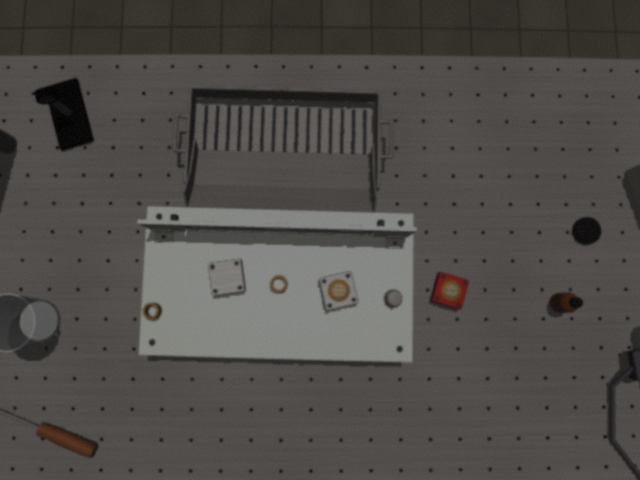

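View pics/wrist0.png

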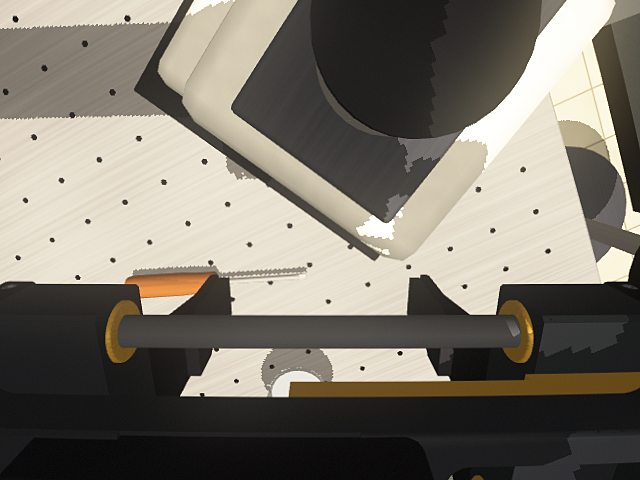

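Candidates in the top view are the square with the brass round at (339,291), the plain blank at (227,278), and the red block off the shelf at (450,291). I choose (339,291) and will check it in a close crop.

Run:
```python
import cv2
i=cv2.imread("pics/top0.png")
c=i[255:330,200:420];c=cv2.convertScaleAbs(c,alpha=1.5)
cv2.imwrite("pics/crop_cell.png",cv2.resize(c,None,fx=3.6,fy=3.6,interpolation=cv2.INTER_CUBIC))
c=i[195:370,130:425]
cv2.imwrite("pics/crop_shelf.png",cv2.resize(cv2.convertScaleAbs(c,alpha=1.5),None,fx=2.7,fy=2.7,interpolation=cv2.INTER_CUBIC))
```

```text
(no output)
```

View pics/crop_cell.png

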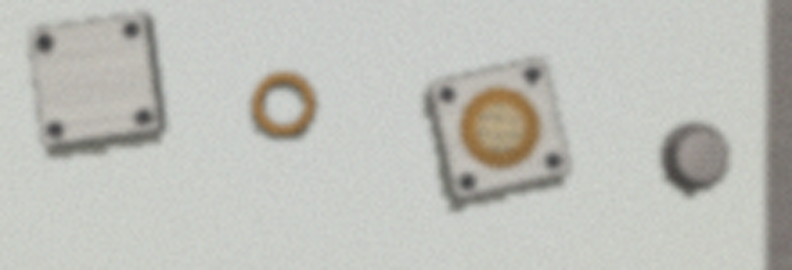

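View pics/crop_shelf.png

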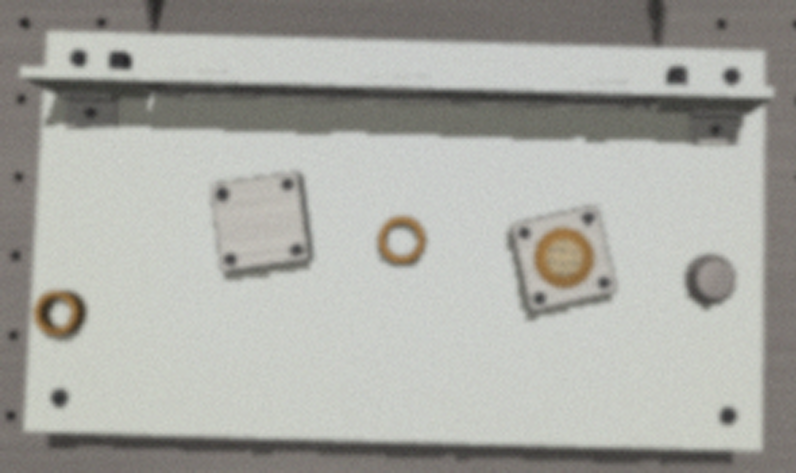

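The crop shows the brass-rimmed window on the square at (339,290), so that is the cell. The blank is at (227,278), the ring at (279,284) and the steel foot at (393,298).

```bash
cat > h.py <<'E'
import numpy as np, cv2
from scipy.spatial.transform import Rotation as Ro
def ray(d,p):
    f=240/np.tan(np.radians(d["vfov"])/2)
    x=(np.array(p,float)-[d["cx"],d["cy"]])/f
    u=x.copy()
    for _ in range(20): u=x/(1+d["k1"]*(u@u))
    R=np.array(d["R"]);c=-R.T@d["t"]
    return c,R.T@np.array([u[0],u[1],1.])
def onz(d,p,z):
    c,r=ray(d,p);return c+r*(z-c[2])/r[2]
def proj(d,X):
    f=240/np.tan(np.radians(d["vfov"])/2)
    c=np.array(d["R"])@X+d["t"];u=c[:2]/c[2]
    return u*(1+d["k1"]*(u@u))*f+[d["cx"],d["cy"]]
E
python3 - <<'E'
from h import *
from bench import cams
d=cams.get_image("top")
S=lambda u,v:(130+u/2.7,195+v/2.7); C=lambda u,v:(200+u/3.6,255+v/3.6)
c=[onz(d,S(*p),.07)[:2] for p in [(24,431),(764,450),(766,50),(47,32)]]
for p in c: print(p)
FL,FR,BR,BL=c
print("sizes",np.linalg.norm(FL-FR),np.linalg.norm(BL-BR),np.linalg.norm(FL-BL),np.linalg.norm(FR-BR))
yax=((FL-FR)+(BL-BR));yaw=np.arctan2(yax[1],yax[0])-np.pi/2;print("yaw",yaw, "side yaws",[np.arctan2(*(b-a)[::-1]) for a,b in((FL,BL),(FR,BR))])
ex=np.array([np.cos(yaw),np.sin(yaw)]);ey=np.array([-ex[1],ex[0]])
ctr=sum(c)/4; O=ctr+ex*(0.200-0.118);print("origin",O)
def st(p): q=p[:2]-O; return np.round([q@ex,q@ey],4)
for n,pts in dict(cell=[(447,95),(532,75),(553,160),(467,181)],blank=[(44,43),(131,30),(143,117),(55,130)]).items():
    w=[onz(d,C(*p),.094)[:2] for p in pts]
    e=(w[0]-w[1])+(w[3]-w[2])
    print(n,st(sum(w)/4),"world",sum(w)/4,"yaw world",np.arctan2(e[1],e[0])-np.pi/2,"spacing",[np.linalg.norm(w[i]-w[i-1]) for i in range(4)])
print("cell rim",st(onz(d,C(500,127),.097)))
print("ring",st(onz(d,C(284,105),.084)),"standoff",st(onz(d,C(696,157),.094)),"coll",st(onz(d,S(61,313),.092)))
E
```

```text
[0.42611884 0.27203187]
[ 0.41526039 -0.15910578]
[ 0.65113004 -0.16477971]
[0.66142738 0.26616048]
sizes 0.4312743629900077 0.43106319697749756 0.23538177963334447 0.23593788804523974
yaw -0.024535543002118576 side yaws [np.float64(-0.024946703581916023), np.float64(-0.02405072746195215)]
origin [0.62045948 0.051565  ]
cell [-0.0915 -0.0953] world [ 0.52660453 -0.04150739] yaw world 0.23383760195702696 spacing [np.float64(0.03776638781268724), np.float64(0.03767617938439347), np.float64(0.03751423017796289), np.float64(0.03803090012296147)]
blank [-0.0755  0.0801] world [0.54698217 0.13344642] yaw world 0.14902618297959247 spacing [np.float64(0.03777804192158567), np.float64(0.037889900365812836), np.float64(0.03786218357587778), np.float64(0.03813751392329025)]
cell rim [-0.0913 -0.0953]
ring [-0.0838 -0.0018] standoff [-0.1021 -0.18  ] coll [-0.1304  0.1916]
```

Shelf size (431×236 mm) and hole spacing agree with the description. The cell is at station (-91.5, -95) mm, turned 0.26 rad relative to the station. I'll move above and behind it first.

```bash
cat >> h.py <<'E'
O=np.array([.62046,.05157]);YAW=-.02454
EX=np.array([np.cos(YAW),np.sin(YAW)]);EY=np.array([-EX[1],EX[0]])
def s2w(x,y,h): return np.r_[O+x*EX+y*EY,.07+h]
def w2s(p): q=p[:2]-O; return np.array([q@EX,q@EY,p[2]-.07])
def target_R(a,yawoff=0):
    a=np.radians(a);y=YAW+yawoff
    ez=np.array([np.sin(a)*np.cos(y),np.sin(a)*np.sin(y),-np.cos(a)])
    ey=-np.array([-np.sin(y),np.cos(y),0])
    return np.c_[np.cross(ey,ez),ey,ez]
def report(s):
    R=Ro.from_rotvec(s["tool_rot"]).as_matrix();p=np.array(s["position"])
    tip=p+.008*R[:,2]
    print("t",s["time"],"st TCP",np.round(w2s(p),4),"tip",np.round(w2s(tip),4),"tilt",np.degrees(np.arctan2(np.hypot(*R[:2,2]),-R[2,2])).round(2),"q",np.round(s["joint_positions"],2),"F",np.round(s["ft_force"],1),"g",round(s["grip_width"],3))
    return p,R
E
python3 - <<'E'
from h import *
from bench import ctrl
p,R=report(ctrl.get_state())
print(R.round(3))
T=np.array([.50,-.05,.26])
print("offset",R.T@(T-p))
for a in (0,):
    Rt=target_R(a); print("rotvec tool deg",np.degrees(Ro.from_matrix(R.T@Rt).as_rotvec()))
E
```

```text
t 0.2 st TCP [-0.3563  0.5274  0.1599] tip [-0.3563  0.5274  0.1519] tilt 0.07 q [-1.12  0.32 -0.07  1.45  0.02  1.37 -0.06] F [-0.  -0.7 -0.5] g 1.002
[[-0.904  0.427 -0.   ]
 [ 0.427  0.904 -0.001]
 [-0.    -0.001 -1.   ]]
offset [-0.47348059 -0.48161831 -0.02951343]
rotvec tool deg [-1.20204525e-02  9.21271884e-02  1.56151325e+02]
```

Call:
carry_out([
  {"offset": [-0.04,-0.04,-0.003],"rot": [0,0,0],"gripper": 0.25},
  {"offset": [-0.04,-0.04,-0.003],"rot": [0,0,0],"gripper": 0.25},
  {"offset": [-0.04,-0.04,-0.003],"rot": [0,0,0],"gripper": 0.25},
  {"offset": [-0.04,-0.04,-0.003],"rot": [0,0,0],"gripper": 0.25},
  {"offset": [-0.04,-0.04,-0.003],"rot": [0,0,0],"gripper": 0.25},
  {"offset": [-0.04,-0.04,-0.003],"rot": [0,0,0],"gripper": 0.25},
  {"offset": [-0.04,-0.04,-0.003],"rot": [0,0,0],"gripper": 0.25},
  {"offset": [-0.04,-0.04,-0.003],"rot": [0,0,0],"gripper": 0.25},
  {"offset": [-0.04,-0.04,-0.003],"rot": [0,0,0],"gripper": 0.25},
  {"offset": [-0.04,-0.04,-0.003],"rot": [0,0,0],"gripper": 0.25},
])

```text
time: 1.45
position: [0.4688, 0.0537, 0.2608]
tool_rot: [0.686, 3.065, 0.001]
ft_force: [0.6, 1.6, -0.5]
grip_width: 0.251
```

Call:
carry_out([
  {"offset": [-0.0365,-0.0405,0],"rot": [0,0,0],"gripper": 0.25},
  {"offset": [-0.0365,-0.0405,0],"rot": [0,0,0],"gripper": 0.25},
  {"offset": [0,0,0],"rot": [0,0,10.4],"gripper": 0.25},
  {"offset": [0,0,0],"rot": [0,0,10.4],"gripper": 0.25},
  {"offset": [0,0,0],"rot": [0,0,10.4],"gripper": 0.25},
  {"offset": [0,0,0],"rot": [0,0,10.4],"gripper": 0.25},
  {"offset": [0,0,0],"rot": [0,0,10.4],"gripper": 0.25},
  {"offset": [0,0,0],"rot": [0,0,10.4],"gripper": 0.25},
  {"offset": [0,0,0],"rot": [0,0,10.4],"gripper": 0.25},
  {"offset": [0,0,0],"rot": [0,0,10.4],"gripper": 0.25},
])

```text
time: 2.7
position: [0.4998, -0.0489, 0.2604]
tool_rot: [-2.554, -1.829, 0.0]
ft_force: [-0.9, 0.4, -0.1]
grip_width: 0.247
```

Call:
carry_out([
  {"offset": [0,0,0],"rot": [0,0,10.4],"gripper": 0.25},
  {"offset": [0,0,0],"rot": [0,0,10.4],"gripper": 0.25},
  {"offset": [0,0,0],"rot": [0,0,10.4],"gripper": 0.25},
  {"offset": [0,0,0],"rot": [0,0,10.4],"gripper": 0.25},
  {"offset": [0,0,0],"rot": [0,0,10.4],"gripper": 0.25},
  {"offset": [0,0,0],"rot": [0,0,10.4],"gripper": 0.25},
  {"offset": [0,0,0],"rot": [0,0,10.4],"gripper": 0.25},
])

```text
time: 3.58
position: [0.4998, -0.0489, 0.2604]
tool_rot: [-3.141, 0.044, 0.0]
ft_force: [0.0, 0.1, -0.6]
grip_width: 0.246
```

Run:
```python
from h import *
from bench import ctrl
p,R=report(ctrl.get_state())
print(R.round(3))
for a in (0,38): print("rotvec tool deg",np.degrees(Ro.from_matrix(R.T@target_R(a)).as_rotvec()))
```

```text
t 3.575 st TCP [-0.1182 -0.1034  0.1904] tip [-0.1182 -0.1034  0.1824] tilt 0.01 q [-0.46 -0.02  0.5   1.78  0.01  1.38 -1.56] F [ 0.   0.1 -0.6] g 0.246
[[ 1.    -0.028 -0.   ]
 [-0.028 -1.     0.   ]
 [-0.    -0.    -1.   ]]
rotvec tool deg [-0.00837353  0.00981714 -0.19079608]
rotvec tool deg [ 0.05520659 38.00978143 -0.18652906]
```

Call:
carry_out([
  {"offset": [0,0,0],"rot": [0,9.5,0],"gripper": 0.25},
  {"offset": [0,0,0],"rot": [0,9.5,0],"gripper": 0.25},
  {"offset": [0,0,0],"rot": [0,9.5,0],"gripper": 0.25},
  {"offset": [0,0,0],"rot": [0,9.5,0],"gripper": 0.25},
  {"offset": [0,0,0],"rot": [0,0,-0.2],"gripper": 0.25},
])

```text
time: 4.2
position: [0.5285, -0.0499, 0.2167]
tool_rot: [-3.008, 0.032, -0.814]
ft_force: [-0.3, -0.9, -0.1]
grip_width: 0.25
```

Run:
```python
from h import *
from bench import ctrl,cams
p,R=report(ctrl.get_state())
print(R.round(3))
for st in [(-.152,-.0955,.07),(-.152,-.0955,.010)]:
    T=s2w(*st)-.008*R[:,2]; print("offset to",st,R.T@(T-p)); p=T
d=cams.get_image("top");cv2.imwrite("pics/top1.png",d["img"][:,:,::-1])
d=cams.get_image("scene");cv2.imwrite("pics/scene1.png",d["img"][:,:,::-1])
```

```text
t 4.2 st TCP [-0.0895 -0.1037  0.1467] tip [-0.0855 -0.1034  0.1398] tilt 30.31 q [-0.06 -0.3   0.12  2.2  -0.03  0.71 -1.51] F [-0.3 -0.9 -0.1] g 0.25
[[ 0.863 -0.013  0.504]
 [-0.026 -0.999  0.019]
 [ 0.504 -0.029 -0.863]]
offset to (-0.152, -0.0955, 0.07) [-0.0926958  -0.00659245  0.02700645]
offset to (-0.152, -0.0955, 0.01) [-0.03022866  0.00176614  0.05179874]
```

View pics/scene1.png

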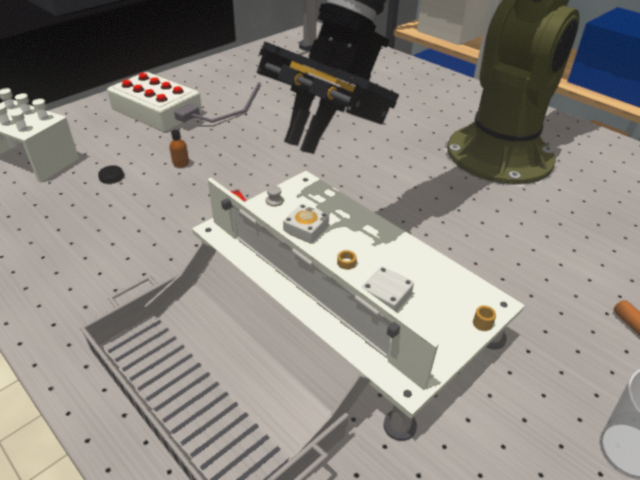

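```bash
cat >> h.py <<'E'
def ik(x,h,a,L=(.45,.518,.343,.25)):
    L1,L2,L3,hh=L;a=np.radians(a);w=s2w(x,-.095,h)
    r=np.hypot(w[0],w[1])-.008*np.sin(a);z=w[2]+.008*np.cos(a)-hh
    wr,wz=r-L3*np.sin(a),z+L3*np.cos(a);d=np.hypot(wr,wz)
    q4=np.arccos((d*d-L1*L1-L2*L2)/(2*L1*L2));q2=np.arctan2(wr,wz)-np.arccos((L1*L1+d*d-L2*L2)/(2*L1*d))
    return np.round([q2,q4,np.pi-a-q2-q4],2)
E
python3 - <<'E'
from h import *
from bench import ctrl
p,R=report(ctrl.get_state())
for x,h,a in [(-.0855,.14,30),(-.0855,.14,18),(-.12,.10,18),(-.152,.07,18),(-.152,.01,18),(-.152,.01,22),(-.10,.01,25),(-.10,.01,30),(-.1,.01,35),(-.08,.01,30),(-.07,.01,38),(-.05,.01,38),(0.01,.01,38)]: print(x,h,a,ik(x,h,a))
R2=target_R(18)
print("rot",np.degrees(Ro.from_matrix(R.T@R2).as_rotvec()))
for st in [(-.152,-.0955,.07),(-.152,-.0955,.010)]:
    T=s2w(*st)-.008*R2[:,2]; print("offset to",st,R2.T@(T-p)); p=T
E
```

```text
t 4.3 st TCP [-0.0854 -0.1028  0.1529] tip [-0.0813 -0.1025  0.146 ] tilt 30.81 q [-0.06 -0.3   0.12  2.19 -0.03  0.71 -1.51] F [-0.   0.3  0.3] g 0.257
-0.0855 0.14 30 [-0.3   2.19  0.72]
-0.0855 0.14 18 [-0.16  2.02  0.96]
-0.12 0.1 18 [-0.21  2.15  0.89]
-0.152 0.07 18 [-0.25  2.25  0.84]
-0.152 0.01 18 [-0.17  2.31  0.69]
-0.152 0.01 22 [-0.22  2.37  0.61]
-0.1 0.01 25 [-0.11  2.3   0.52]
-0.1 0.01 30 [-0.16  2.37  0.4 ]
-0.1 0.01 35 [-0.19  2.44  0.28]
-0.08 0.01 30 [-0.11  2.33  0.4 ]
-0.07 0.01 38 [-0.13  2.41  0.19]
-0.05 0.01 38 [-0.08  2.37  0.19]
0.01 0.01 38 [0.06 2.24 0.18]
rot [-1.85761501e+00 -1.27552465e+01  5.13320910e-03]
offset to (-0.152, -0.0955, 0.07) [-0.08896979 -0.00728818  0.0502788 ]
offset to (-0.152, -0.0955, 0.01) [-0.01854102  0.          0.05706339]
```

Call:
carry_out([
  {"offset": [0,0,0],"rot": [-0.9,-6.4,0],"gripper": 0.25},
  {"offset": [0,0,0],"rot": [-0.9,-6.4,0],"gripper": 0.25},
  {"offset": [-0.03,-0.0025,0.0165],"rot": [0,0,0],"gripper": 0.25},
  {"offset": [-0.03,-0.0025,0.0165],"rot": [0,0,0],"gripper": 0.25},
  {"offset": [-0.029,-0.0025,0.0165],"rot": [0,0,0],"gripper": 0.25},
  {"offset": [0,0,0],"rot": [0,0,0],"gripper": 0.25},
])

```text
time: 5.05
position: [0.463, -0.0386, 0.148]
tool_rot: [3.101, -0.033, 0.489]
ft_force: [0.8, 0.3, 0.8]
grip_width: 0.25
```

Run:
```python
from h import *
from bench import ctrl,cams
p,R=report(ctrl.get_state())
print("rot",np.degrees(Ro.from_matrix(R.T@target_R(18)).as_rotvec()))
for st in [(-.152,-.0955,.010)]:
    T=s2w(*st)-.008*R[:,2]; print("offset to",st,R.T@(T-p)); p=T
d=cams.get_image("wrist");cv2.imwrite("pics/wrist2.png",d["img"][:,:,::-1])
```

```text
t 5.05 st TCP [-0.1552 -0.094   0.078 ] tip [-0.1527 -0.094   0.0703] tilt 17.94 q [-0.06 -0.25  0.08  2.25  0.03  0.83 -1.59] F [0.8 0.3 0.8] g 0.25
rot [-0.10903349  0.05901506  0.16103565]
offset to (-0.152, -0.0955, 0.01) [-0.01792408  0.00160012  0.05761823]
```

View pics/wrist2.png

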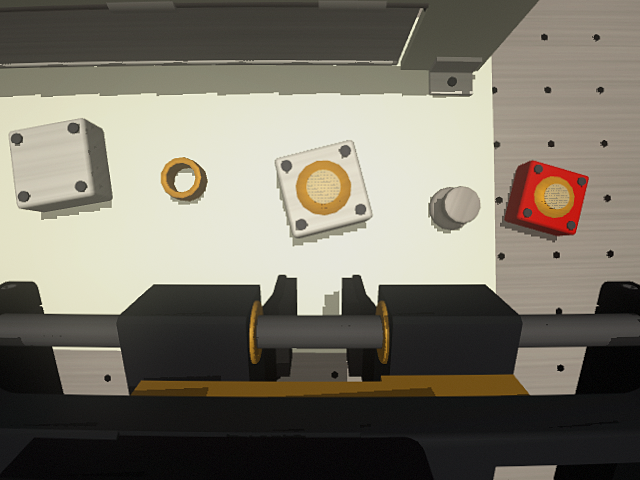

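The wrist view shows the cell at (323,187), centred between the fingertips (around 285 and 355). The ring at (184,178) and foot at (455,205) are clear of the path.

Call:
carry_out([
  {"offset": [-0.0062,0.0006,0.0195],"rot": [0,0,0.1],"gripper": 0.25},
  {"offset": [-0.0062,0.0006,0.0195],"rot": [0,0,0],"gripper": 0.25},
  {"offset": [-0.0062,0.0006,0.0195],"rot": [0,0,0],"gripper": 0.25},
  {"offset": [0,0,0],"rot": [0,0,0],"gripper": 0.25},
])

```text
time: 5.6
position: [0.4653, -0.041, 0.087]
tool_rot: [3.1, -0.038, 0.492]
ft_force: [-0.7, 0.2, 1.3]
grip_width: 0.251
```

Run:
```python
from h import *
from bench import ctrl,cams
p,R=report(ctrl.get_state())
for st in [(-.100,-.0955,.009)]:
    T=s2w(*st)-.008*R[:,2]; print("offset to",st,R.T@(T-p)); p=T
d=cams.get_image("wrist");cv2.imwrite("pics/wrist3.png",d["img"][:,:,::-1])
```

```text
t 5.6 st TCP [-0.1528 -0.0964  0.017 ] tip [-0.1503 -0.0964  0.0093] tilt 18.03 q [-0.06 -0.16  0.09  2.31  0.02  0.68 -1.58] F [-0.7  0.2  1.3] g 0.251
offset to (-0.1, -0.0955, 0.009) [ 0.04775683 -0.00087518  0.01590826]
```

View pics/wrist3.png

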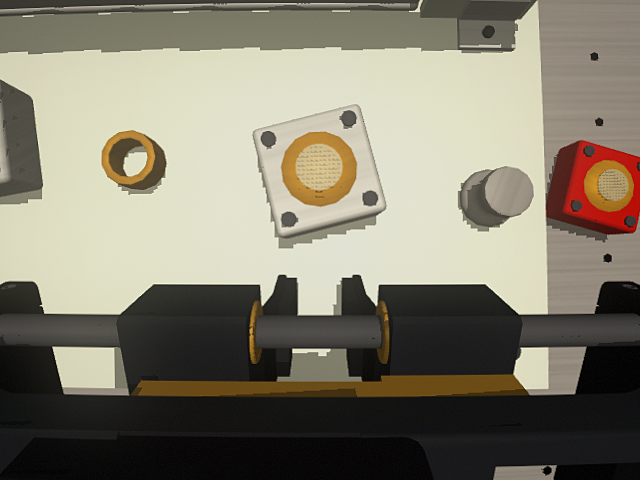

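Call:
carry_out([
  {"offset": [0.0048,-0.0001,0.0015],"rot": [0,0,0],"gripper": 0.25},
  {"offset": [0.0048,-0.0001,0.0015],"rot": [0,0,0],"gripper": 0.25},
  {"offset": [0.0048,-0.0001,0.0015],"rot": [0,0,0],"gripper": 0.25},
  {"offset": [0.0048,-0.0001,0.0015],"rot": [0,0,0],"gripper": 0.25},
  {"offset": [0.0048,-0.0001,0.0015],"rot": [0,0,0],"gripper": 0.25},
  {"offset": [0.0048,-0.0001,0.0015],"rot": [0,0,0],"gripper": 0.25},
  {"offset": [0.0048,-0.0001,0.0015],"rot": [0,0,0],"gripper": 0.25},
  {"offset": [0.0048,-0.0001,0.0015],"rot": [0,0,0],"gripper": 0.25},
  {"offset": [0.0048,-0.0001,0.0016],"rot": [0,0,0],"gripper": 0.25},
  {"offset": [0.0048,-0.0001,0.0016],"rot": [0,0,0],"gripper": 0.25},
])

```text
time: 6.9
position: [0.5143, -0.0415, 0.0862]
tool_rot: [3.1, -0.039, 0.491]
ft_force: [-1.2, -0.5, -0.2]
grip_width: 0.248
```

Run:
```python
from h import *
from bench import ctrl,cams
p,R=report(ctrl.get_state())
d=cams.get_image("wrist");cv2.imwrite("pics/wrist4.png",d["img"][:,:,::-1])
```

```text
t 6.9 st TCP [-0.1039 -0.0957  0.0162] tip [-0.1014 -0.0957  0.0086] tilt 17.99 q [-0.06 -0.05  0.09  2.21  0.    0.66 -1.57] F [-1.2 -0.5 -0.2] g 0.248
```

View pics/wrist4.png

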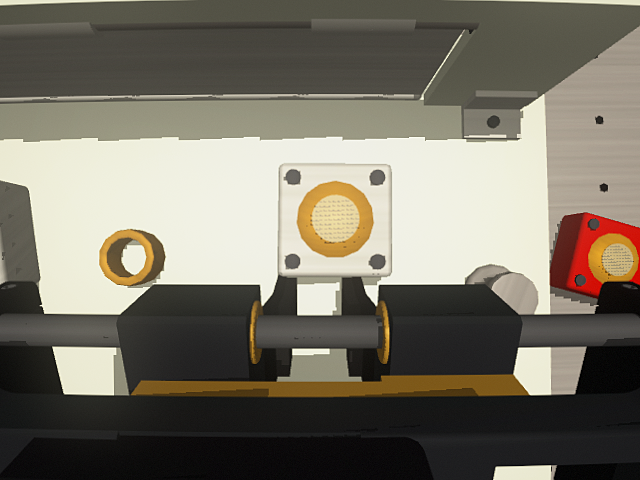

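Call:
carry_out([
  {"offset": [0.005,0,0.0016],"rot": [0,0,0],"gripper": 0.25},
  {"offset": [0.005,0,0.0016],"rot": [0,0,0],"gripper": 0.25},
  {"offset": [0.005,0,0.0016],"rot": [0,0,0],"gripper": 0.25},
  {"offset": [0.005,0,0.0016],"rot": [0,0,0],"gripper": 0.25},
  {"offset": [0.005,0,0.0016],"rot": [0,0,0],"gripper": 0.25},
  {"offset": [-0.009,0,-0.0035],"rot": [0,0,0],"gripper": 0.25},
  {"offset": [0,0.006,0],"rot": [0,6,0],"gripper": 0.25},
  {"offset": [0,0,0],"rot": [0,6,0],"gripper": 0.25},
  {"offset": [0,0,0],"rot": [0,6,0],"gripper": 0.25},
  {"offset": [0,0,0],"rot": [0,0,0],"gripper": 0.25},
])

```text
time: 8.2
position: [0.5276, -0.0478, 0.0851]
tool_rot: [2.984, -0.038, 0.963]
ft_force: [0.9, -0.3, -1.0]
grip_width: 0.251
```

Run:
```python
from h import *
from bench import ctrl,cams
p,R=report(ctrl.get_state())
print("rot",np.degrees(Ro.from_matrix(R.T@target_R(36)).as_rotvec()))
for x in (-.02,.012):
    T=s2w(x,-.1015,.010)-.008*R[:,2]; print("offset to",x,R.T@(T-p)); p=T
d=cams.get_image("wrist");cv2.imwrite("pics/wrist5.png",d["img"][:,:,::-1])
d=cams.get_image("scene");cv2.imwrite("pics/scene5.png",d["img"][:,:,::-1])
```

```text
t 8.2 st TCP [-0.0904 -0.1016  0.0151] tip [-0.0858 -0.1016  0.0087] tilt 35.79 q [-0.05 -0.16  0.1   2.44 -0.01  0.24 -1.54] F [ 0.9 -0.3 -1. ] g 0.251
rot [-0.07045727  0.21190753 -0.08612525]
offset to -0.02 [ 5.41212456e-02 -9.52007930e-05  3.73606602e-02]
offset to 0.012 [ 2.59579200e-02 -1.58961728e-05  1.87132610e-02]
```

View pics/wrist5.png

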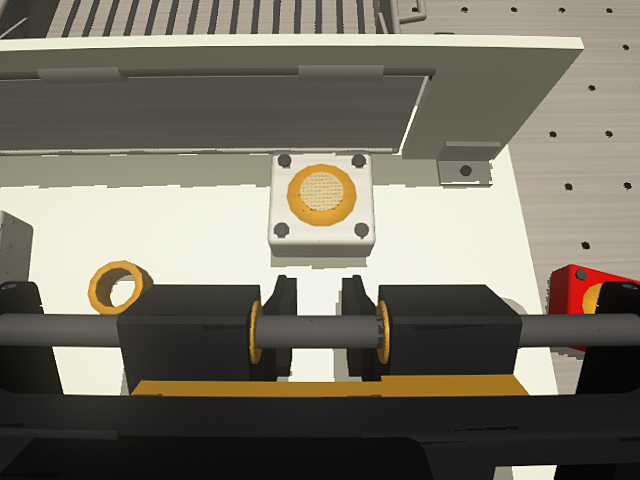

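View pics/scene5.png

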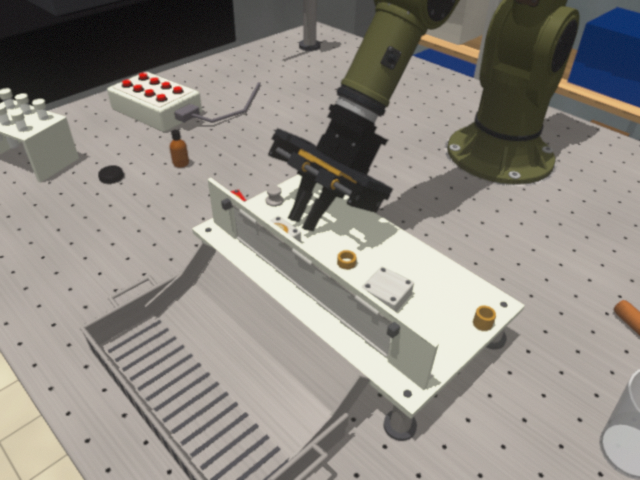

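The cell is square to the fingers and centred at about (322,195), just before the flap, with clearance to the opening's edge at (402,152). Next I push it in under the flap.

Call:
carry_out([
  {"offset": [0.0053,0,0.0037],"rot": [0,0,0],"gripper": 0.25},
  {"offset": [0.0053,0,0.0037],"rot": [0,0,0],"gripper": 0.25},
  {"offset": [0.0053,0,0.0037],"rot": [0,0,0],"gripper": 0.25},
  {"offset": [0.0053,0,0.0037],"rot": [0,0,0],"gripper": 0.25},
  {"offset": [0.0053,0,0.0037],"rot": [0,0,0],"gripper": 0.25},
  {"offset": [0.0053,0,0.0037],"rot": [0,0,0],"gripper": 0.25},
  {"offset": [0.0053,0,0.0037],"rot": [0,0,0],"gripper": 0.25},
  {"offset": [0.0053,0,0.0037],"rot": [0,0,0],"gripper": 0.25},
  {"offset": [0.0053,0,0.0037],"rot": [0,0,0],"gripper": 0.25},
])

```text
time: 9.43
position: [0.5888, -0.0492, 0.0877]
tool_rot: [2.982, -0.038, 0.968]
ft_force: [-0.7, 0.6, -0.2]
grip_width: 0.246
```

Run:
```python
from h import *
from bench import ctrl,cams
p,R=report(ctrl.get_state())
for x in (0,.014,):
    T=s2w(x,-.1015,.010)-.008*R[:,2]; print("offset to",x,R.T@(T-p)); p=T
d=cams.get_image("wrist");cv2.imwrite("pics/wrist6.png",d["img"][:,:,::-1])
d=cams.get_image("scene");cv2.imwrite("pics/scene6.png",d["img"][:,:,::-1])
```

```text
t 9.425 st TCP [-0.0292 -0.1016  0.0177] tip [-0.0245 -0.1015  0.0112] tilt 35.96 q [-0.07 -0.02  0.12  2.31 -0.05  0.23 -1.5 ] F [-0.7  0.6 -0.2] g 0.246
offset to 0 [ 1.90900230e-02 -4.99128669e-05  1.53820444e-02]
offset to 0.014 [ 1.13320207e-02 -3.70928481e-06  8.22102744e-03]
```

View pics/wrist6.png

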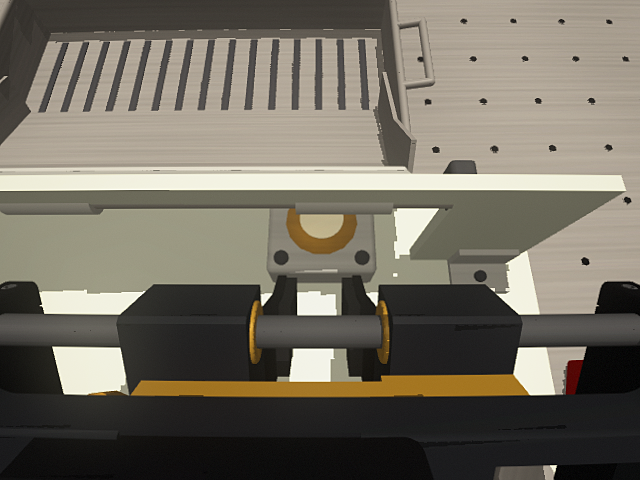

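View pics/scene6.png

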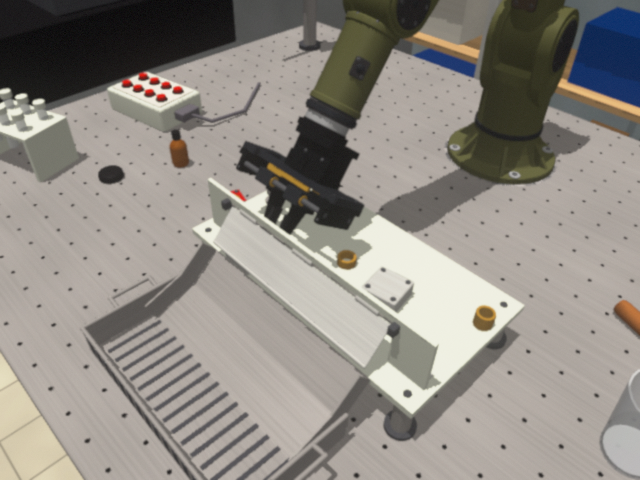

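Call:
carry_out([
  {"offset": [0.0047,0,0.0035],"rot": [0,0,0],"gripper": 0.25},
  {"offset": [0.0047,0,0.0035],"rot": [0,0,0],"gripper": 0.25},
  {"offset": [0.0047,0,0.0035],"rot": [0,0,0],"gripper": 0.25},
  {"offset": [0.0047,0,0.0035],"rot": [0,0,0],"gripper": 0.25},
  {"offset": [0.0047,0,0.0035],"rot": [0,0,0],"gripper": 0.25},
  {"offset": [0.0047,0,0.0035],"rot": [0,0,0],"gripper": 0.25},
  {"offset": [0,0,0],"rot": [0,0,0],"gripper": 0.25},
  {"offset": [0,0,0],"rot": [0,0,0],"gripper": 0.25},
])

```text
time: 10.52
position: [0.6236, -0.0501, 0.0874]
tool_rot: [2.982, -0.038, 0.968]
ft_force: [0.1, -0.6, -0.2]
grip_width: 0.254
```

Run:
```python
from h import *
from bench import ctrl,cams
p,R=report(ctrl.get_state())
for n in ("wrist","scene"):
    d=cams.get_image(n);cv2.imwrite(f"pics/{n}7.png",d["img"][:,:,::-1])
```

```text
t 10.525 st TCP [ 0.0057 -0.1016  0.0174] tip [ 0.0104 -0.1016  0.0109] tilt 35.98 q [-0.07  0.05  0.12  2.23 -0.09  0.23 -1.47] F [ 0.1 -0.6 -0.2] g 0.254
```

View pics/wrist7.png

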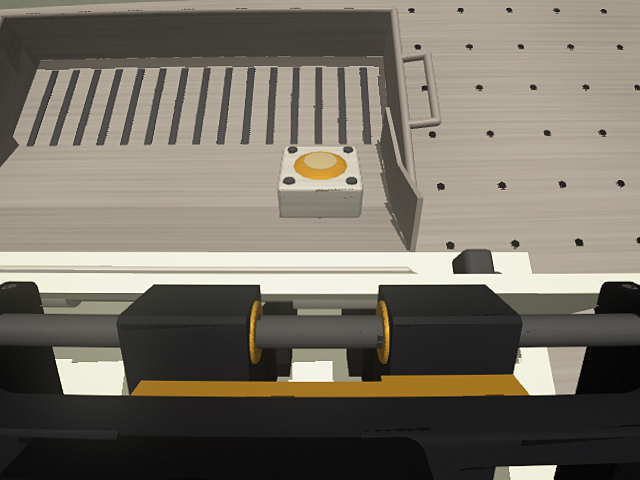

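View pics/scene7.png

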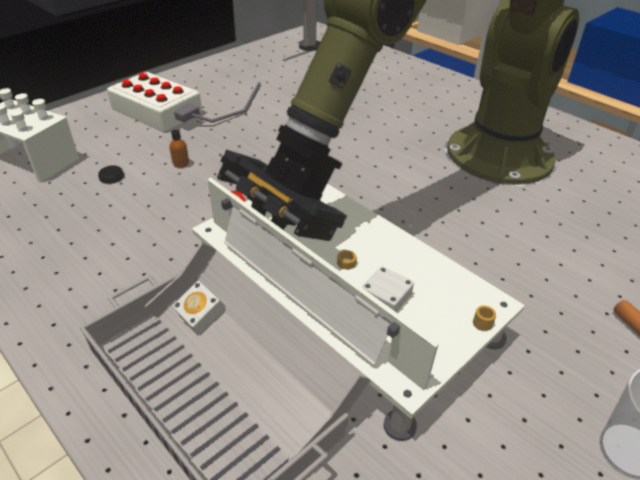

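The cell has slid down the chute; it is at (318,180) in the wrist view. I'll withdraw straight back and then check whether it is still moving.

Call:
carry_out([
  {"offset": [-0.008,0,-0.006],"rot": [0,0,0],"gripper": 0.25},
  {"offset": [-0.008,0,-0.006],"rot": [0,0,0],"gripper": 0.25},
  {"offset": [-0.008,0,-0.006],"rot": [0,0,0],"gripper": 0.25},
  {"offset": [-0.008,0,-0.006],"rot": [0,0,0],"gripper": 0.25},
  {"offset": [-0.008,0,-0.006],"rot": [0,0,0],"gripper": 0.25},
  {"offset": [-0.008,0,-0.006],"rot": [0,0,0],"gripper": 0.25},
  {"offset": [-0.008,0,-0.006],"rot": [0,0,0],"gripper": 0.25},
])

```text
time: 11.5
position: [0.5532, -0.0483, 0.0888]
tool_rot: [2.982, -0.038, 0.969]
ft_force: [0.1, 0.9, -0.1]
grip_width: 0.252
```

Run:
```python
from h import *
from bench import ctrl,cams
p,R=report(ctrl.get_state())
for n in ("wrist","scene","top"):
    d=cams.get_image(n);cv2.imwrite(f"pics/{n}8.png",d["img"][:,:,::-1])
```

```text
t 11.5 st TCP [-0.0648 -0.1015  0.0188] tip [-0.0601 -0.1015  0.0123] tilt 36.01 q [-0.06 -0.1   0.11  2.38 -0.02  0.23 -1.53] F [ 0.1  0.9 -0.1] g 0.252
```

View pics/top8.png

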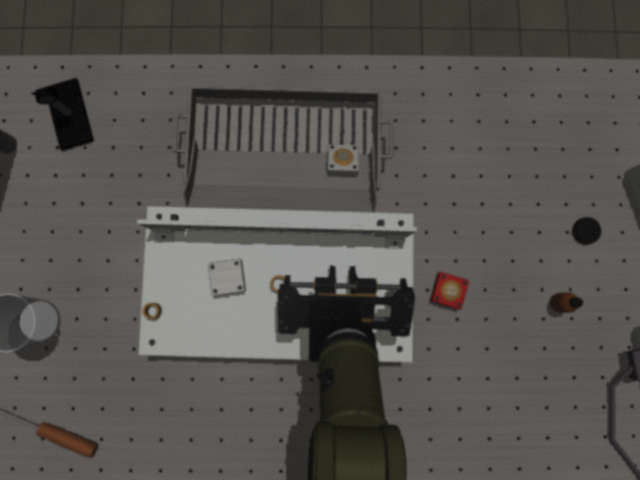

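View pics/scene8.png

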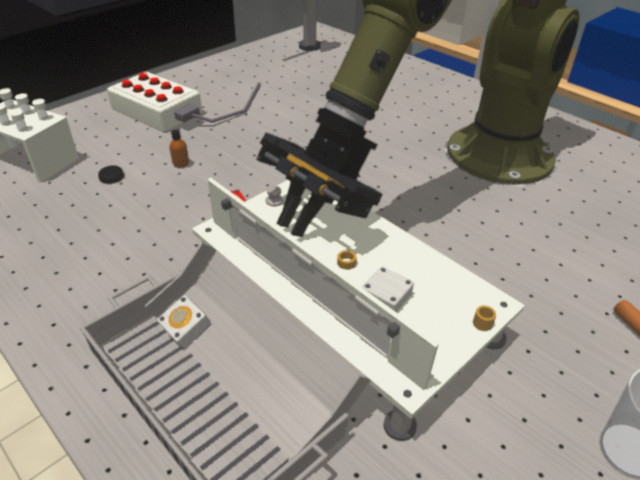

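Call:
carry_out([
  {"offset": [0.0,0,-0.02],"rot": [0,0,0],"gripper": 0.25},
  {"offset": [0.003,0,-0.02],"rot": [0,0,0],"gripper": 0.25},
  {"offset": [0.01,0,-0.018],"rot": [0,-4,0],"gripper": 0.25},
  {"offset": [0.008,0,-0.018],"rot": [0,-5,0],"gripper": 0.25},
  {"offset": [0.006,0,-0.018],"rot": [0,-5,0],"gripper": 0.25},
  {"offset": [0,0,0],"rot": [0,0,0],"gripper": 0.25},
  {"offset": [0,0,0],"rot": [0,0,0],"gripper": 0.25},
])

```text
time: 12.52
position: [0.5238, -0.0478, 0.18]
tool_rot: [3.081, -0.039, 0.597]
ft_force: [-0.0, -0.0, -0.7]
grip_width: 0.249
```

Run:
```python
from h import *
from bench import ctrl,cams
p,R=report(ctrl.get_state())
D={}
for n in ("wrist","scene","top"):
    d=D[n]=cams.get_image(n);cv2.imwrite(f"pics/{n}9.png",d["img"][:,:,::-1])
for z in (.035,.045): print("top",z,w2s(onz(D["top"],(343.5,157),z)),"scene",w2s(onz(D["scene"],(181,316.5),z)))
def tri(ps):
    A=np.zeros((3,3));b=np.zeros(3)
    for c,r in ps: r=r/np.linalg.norm(r);M=np.eye(3)-np.outer(r,r);A+=M;b+=M@c
    return np.linalg.solve(A,b)
X=tri([ray(D["top"],(343.5,157)),ray(D["scene"],(181,316.5))]);print("rim tri world",X,"st",w2s(X))
i=D["top"]["img"][85:225,180:390,::-1];cv2.imwrite("pics/crop_basket.png",cv2.resize(cv2.convertScaleAbs(i,alpha=1.4),None,fx=3.5,fy=3.5,interpolation=cv2.INTER_CUBIC))
```

```text
t 12.525 st TCP [-0.0942 -0.1017  0.11  ] tip [-0.0912 -0.1017  0.1025] tilt 21.94 q [-0.05 -0.18  0.09  2.14  0.01  0.8  -1.56] F [-0.  -0.  -0.7] g 0.249
top 0.035 [ 0.1357306  -0.10202363 -0.035     ] scene [ 0.1322916  -0.10432369 -0.035     ]
top 0.045 [ 0.13309043 -0.10145984 -0.025     ] scene [ 0.13591343 -0.09585338 -0.025     ]
rim tri world [ 0.75209388 -0.05310876  0.03901518] st [ 0.13416281 -0.10141727 -0.03098482]
```

View pics/scene9.png

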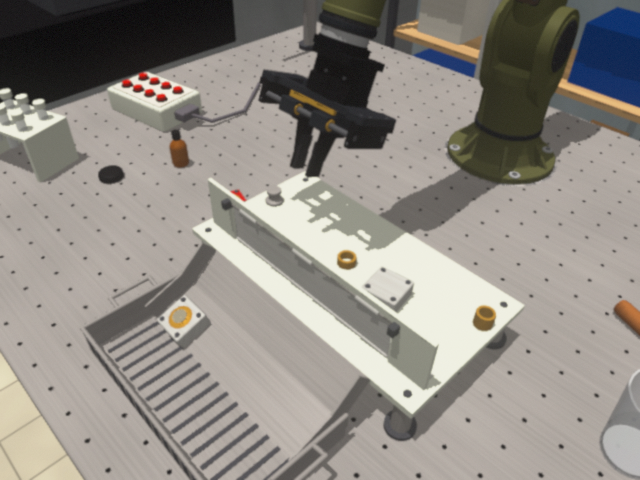

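View pics/crop_basket.png

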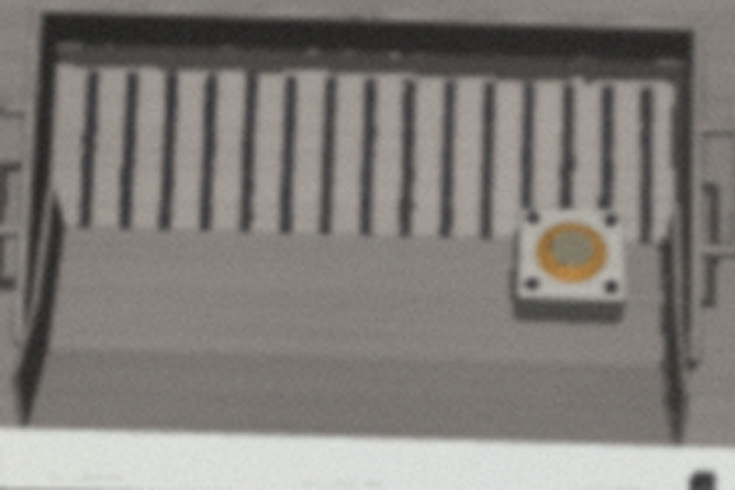

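View pics/wrist9.png

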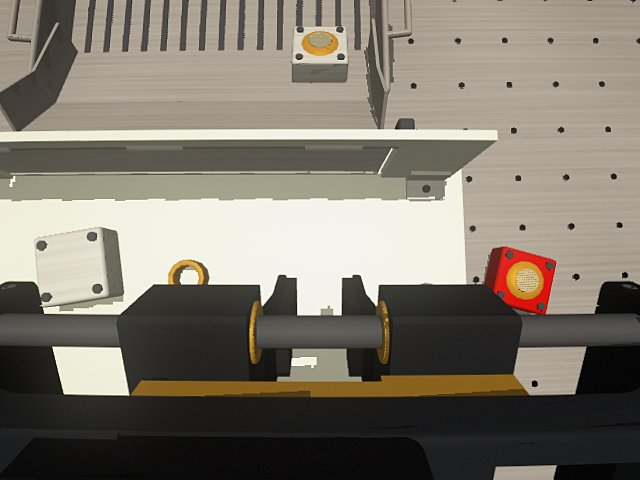

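Run:
```python
import cv2,numpy as np
a=cv2.imread("pics/scene0.png").astype(int);b=cv2.imread("pics/scene9.png").astype(int);c=cv2.imread("pics/scene8.png").astype(int)
for n,(x0,y0,x1,y1) in dict(ring=(333,248,360,270),blank=(362,264,416,308),coll=(470,303,500,332),foot=(264,184,286,206),flap=(235,215,385,345)).items(): print(n,np.abs(a-b)[y0:y1,x0:x1].mean().round(2))
print("cell 8v9",np.abs(c-b)[295:345,155:210].mean())
from bench import workorder
print(workorder.close_job())
```

```text
ring 10.07
blank 13.17
coll 10.37
foot 11.69
flap 19.78
cell 8v9 0.971030303030303
the job is handed in; nothing more can be done
None
```

Run:
```python
import cv2,numpy as np
a=cv2.imread("pics/scene0.png",0);b=cv2.imread("pics/scene9.png",0)
for n,(x0,y0,x1,y1) in dict(ring=(333,248,360,270),blank=(362,264,416,308),coll=(470,303,500,332),foot=(264,184,286,206),bolt=(395,385,420,402)).items():
    r=cv2.matchTemplate(b[y0-10:y1+10,x0-10:x1+10],a[y0:y1,x0:x1],cv2.TM_CCOEFF_NORMED);_,m,_,l=cv2.minMaxLoc(r)
    print(n,"shift",l[0]-10,l[1]-10,"score",round(m,3), "mean",a[y0:y1,x0:x1].mean().round(1),b[y0:y1,x0:x1].mean().round(1))
```

```text
ring shift 0 0 score 0.999 mean 162.4 172.6
blank shift 0 0 score 0.997 mean 191.8 204.9
coll shift 0 0 score 0.999 mean 156.7 167.3
foot shift 0 0 score 0.999 mean 158.0 169.6
bolt shift 0 0 score 0.999 mean 205.8 217.0
```

The used cell is in the wash basket, the flap hangs shut, and I handed the job in after about 12.7 s; no verdict was reported. I pushed it with the fingertips the whole way: first with the fingers leaning 18°, which squared it up, then at 36° in under the flap and over the edge. Then I drew the fingers straight back out and raised the hand clear.

**Last checks:**
- **Cell:** triangulating its rim from two cameras puts it at about x = 134 mm, y = -101 mm and 39 mm above the table, within the basket limits. It did not move between the last two pictures.
- **Flap:** it looks shut in the last pictures; I judged this by eye and did not measure the angle.
- **Other parts:** the blank, both brass rings and the steel foot show no pixel shift between the first and last scene pictures.
- **Forces:** readings at the end of each move stayed within about 2 N, and the hand touched nothing at the end.

**Problems:**
- **Tilt limit:** my first attempt to lean the hand 38° near the start stopped at 31° because the shoulder joint was at its limit. Nothing was touched, and I went on with 18° first.
- **Picture check:** a plain picture difference, run in the same script as the hand-in, gave values of 10 to 20 because the last picture was brighter overall. I checked the parts properly by matching them only after handing in, and that showed no movement. The match did not cover the flap.

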